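# Set out the tea sampler tins on the counter display in their storage order

### The arm

A 6-joint arm with a two-finger parallel gripper is mounted at the origin on the work surface. World frame = base frame: x ahead of the robot, y to its left, z up, the work surface at z = 0. Lengths are in m, angles in degrees, forces in N, time in s.
With the tool pointing down it reaches from about 0.35 to 0.875 m from the base axis. Payload 4.2 kg.
Tool frame: the origin (TCP) lies between the finger pads; the fingertips stand 14 mm ahead of it and the grasp point (between the pads) lies 5 mm behind it; z points along the fingers, y is the line along which they close (so a half turn about z gives the same grasp; the last joint's range is limited). The gripper opens to 87 mm and grips with 3 to 60 N. Pads are 19 mm wide; open, the fingers measure 117 mm over their backs; the gripper's body (75 mm by 190 mm) begins 51 mm behind the grasp point.
Start: joints at [89.301, 22.042, 0.453, 0, -68.411, -14.817], TCP at [0.167, 0.602, 0.237] pointing down, gripper open.
Joint ranges: [-179.83, 179.83], [-69.29, 118.12], [-61.27, 80.66], [-181.25, 117.63], [-171.15, -9.14], [-177.46, 177.46]. Speed limits (degrees/s): [159.86, 159.86, 180, 180, 180, 180].

### API

Orientations are given as a 3x3 rotation matrix whose columns are the frame's x, y, z axes.
In Python, from station import * gives the robot as it stands. The module is installed in compiled form; this text tells all that it offers.
- The arm moves only by the tool play_rows, never from a script. Its argument "steps" is a list of rows, each an object of numbers: "ax", "ay", "az": the turn, a rotation vector about the tool's x, y, z in degrees; "dx", "dy", "dz": the shift along the tool's x, y, z in mm; "claw": the finger opening in mm, from 0 to 87. A call has 1 to 20 rows; each row shifts and turns the commanded pose from where the row before left it, along the tool's axes as they then stand; what a row does not reach is not made up. A row lasts 1/10 s, in which the tool goes at most 50 mm and 8.59 degrees, less where a joint would pass 70% of its speed; a pose out of reach is approached as far as the arm can. A call with a gripper value outside its range is refused whole. The fingers move at their own pace and stop on an object; the grip force is fixed at half the most. Time passes only in rows, so rows that do not move let the fingers close. It gives the time, the measured TCP pose, the force, the opening and the grip force at its end, in the units of the state.
- sense(): the state, without advancing time (a new reading comes with each control period).
- capture(name): name is "side" or "top"; returns a dict with "frame" (400x640x3 uint8, blue, green, red), "range_z" (400x640 float32, m along the optical axis (not along the pixel's ray), 0 where there is no reading), "fx", "fy", "cx", "cy" (pixels), "xyz" and "rotation" of the camera in the world. Camera axes: x right, y down, z forward; pixel columns grow to the right and rows downward; lengths in m; the calibration is good to about 2 mm. A picture is of the moment at which its call begins.
- finish_job(): hands the job in; it is judged then, once.
The state is a dict: "time_s": time; "joints": joint angles; "joint_velocities": joint speeds; "effort": joint torques, N m; "tcp_pos": TCP position; "ee_rot": TCP orientation; "wrist_force": force on the tool from outside, world axes, zero at the start; "moment": the same for the moment, N m; "gripper_width": opening from 0.0 (shut) to 1.0 (fully open); "gripper_force": force on a finger pad.
Only numpy, scipy, OpenCV 4.12 (cv2) and the standard library are available. Lean on these libraries where they do the work, as an engineer would, in place of code of your own. Each camera call takes 0.05 s, during which the arm holds its last target. There are 200 camera calls.

### The job

Set out the tea samplers for opening: move the four tins one by one from the white storage rack to the dark display rack, keeping the row in the same order, so that each tin ends in the same place counted from the left as it had in the storage rack (the tea menu follows that order). Each tin must stand upright on the floor of its own place; set it down rather than drop it, and do not tip any tin. Leave the mug, the potted plant and the card terminal where they are.

Things in the scene. Friction and masses are not known exactly. Their poses are not given: they have to be found in the camera images.
- tin_red: red round tea sampler tin, closed, red lid on top, pale paper band round its side; 48 mm diameter, 80 mm high, about 140 g, rigid and smooth-sided. Stands upright in a place of the storage rack at the start, roughly centred. Origin: centre of its underside, z up along its axis
- tin_yellow: yellow round tea sampler tin, closed, yellow lid on top, pale paper band round its side; 48 mm diameter, 80 mm high, about 140 g, rigid and smooth-sided. Stands upright in a place of the storage rack at the start, roughly centred. Origin: centre of its underside, z up along its axis
- tin_green: green round tea sampler tin, closed, green lid on top, pale paper band round its side; 48 mm diameter, 80 mm high, about 140 g, rigid and smooth-sided. Stands upright in a place of the storage rack at the start, roughly centred. Origin: centre of its underside, z up along its axis
- tin_blue: blue round tea sampler tin, closed, blue lid on top, pale paper band round its side; 48 mm diameter, 80 mm high, about 140 g, rigid and smooth-sided. Stands upright in a place of the storage rack at the start, roughly centred. Origin: centre of its underside, z up along its axis
- label_red: red shelf-edge label, a plate 46 mm wide and 22 mm deep fixed on the storage rack's sloping front lip, marking the place where the red tin stands at the start. Origin: centre of the plate, 50 mm from the centre of its place towards the rack's -x (the robot's side), 27 mm above the counter; axes as the rack's
- label_yellow: yellow shelf-edge label, a plate 46 mm wide and 22 mm deep fixed on the storage rack's sloping front lip, marking the place where the yellow tin stands at the start. Origin: centre of the plate, 50 mm from the centre of its place towards the rack's -x (the robot's side), 27 mm above the counter; axes as the rack's
- label_green: green shelf-edge label, a plate 46 mm wide and 22 mm deep fixed on the storage rack's sloping front lip, marking the place where the green tin stands at the start. Origin: centre of the plate, 50 mm from the centre of its place towards the rack's -x (the robot's side), 27 mm above the counter; axes as the rack's
- label_blue: blue shelf-edge label, a plate 46 mm wide and 22 mm deep fixed on the storage rack's sloping front lip, marking the place where the blue tin stands at the start. Origin: centre of the plate, 50 mm from the centre of its place towards the rack's -x (the robot's side), 27 mm above the counter; axes as the rack's
- storage_rack: white storage rack with the four tins at the start; label lip on its robot side to x = -61 mm. Fixed; 286 mm long (y), 76 deep (x), 34 high. Four open places 64 x 64 mm inside, in a row: centres at x = 0, y = -105, -35, 35, 105 mm; floor 12 mm up, walls and dividers 6 mm thick. Origin: centre of underside; z up, x away from the robot, y to the robot's left, turned up to 15 degrees
- display_rack: dark wooden display rack with brass rails along both long sides, no labels, empty at the start. Fixed; 286 mm long (y), 76 deep (x), 34 high. Four open places 64 x 64 mm inside, in a row: centres at x = 0, y = -105, -35, 35, 105 mm; floor 12 mm up, walls and dividers 6 mm thick. Origin: centre of underside; z up, x away from the robot, y to the robot's left, turned up to 15 degrees
- cup: bystander: white mug, 80 mm across, 75 mm high, loose. Origin: centre of its underside
- plant: bystander: small succulent in a terracotta pot, 76 mm across, about 105 mm high, loose. Origin: centre of its underside
- terminal: bystander: black card payment terminal lying flat, 150 x 76 x 25 mm, long along its x, loose. Origin: centre of its underside
Not all that is in view belongs to the job. There is more than one size of the tin_blue; the one meant has the size given above.

How it is judged:
By the outcome, as a careful person would: the job done as asked, in the order asked, and still so for the second after the job is handed in, with the robot touching nothing.
It also fails if it takes over 112 s, if anything falls off the work surface, if the arm or the gripper's body presses on something with over 40 N, if the wrist force passes 120 N, or if a joint passes its speed limit or range.

## Working session

There is one attempt and no reset: what is moved stays moved. The work goes in short steps, Python scripts to look and compute and a tool call to move; the robot and the scene stay as the last step left them, time stands still between calls to the robot, and variables do not carry over. Pictures are saved under pics/ and viewed, at most 14 in all, crops included, and the job is handed in when it is done.

Besides the shell and the picture viewer there is one more tool, called after ">>>" as name([rows], argument=value, ...), one row to a line, values as JSON. play_rows: Moves the arm, as the interface text tells. Its arguments: {"type":"object","properties":{"steps":{"type":"array"}},"required":["steps"]}

```bash
mkdir -p pics
cat > h.py <<'E'
import numpy as np, cv2
from station import *
def cam(n,save=None):
    c=capture(n)
    if save: cv2.imwrite('pics/'+save,c['frame'])
    return c
def world(c,u,v,z=None):
    R=np.array(c['rotation']);o=np.array(c['xyz'])
    d=R@np.array([(u-c['cx'])/c['fx'],(v-c['cy'])/c['fy'],1])
    t=c['range_z'][int(round(v)),int(round(u))] if z is None else (z-o[2])/d[2]
    return o+t*d
E
python3 - <<'E'
from h import *
for n in('top','side'):
    c=cam(n,n+'0.png');print(n,c['xyz'],np.round(c['rotation'],3).tolist(),c['fx'])
s=sense();print(s)
E
```

```text
top [0.42963602 0.02829328 1.10966137] [[-0.026, -0.991, 0.134], [-1.0, 0.026, -0.002], [-0.001, -0.134, -0.991]] 492.2451055711654
side [-0.01583334  0.69020328  0.85892181] [[-0.738, -0.455, 0.498], [-0.675, 0.503, -0.54], [-0.005, -0.735, -0.678]] 487.74369600604706
{'time_s': 0.1, 'joints': array([ 8.93014724e+01,  2.20865912e+01,  3.88611542e-01, -2.51252657e-02,
       -6.84111687e+01, -1.48153794e+01]), 'joint_velocities': array([ 0.04406703, -0.05821032,  0.21590551,  0.17363838, -0.09415348,
       -0.03245933]), 'effort': array([-3.00889778e-04, -3.91688919e+01,  1.87937826e+01,  4.23186287e+00,
        1.34990716e-02, -7.56932582e-05]), 'tcp_pos': array([0.16702921, 0.60174559, 0.23557383]), 'ee_rot': array([[ 9.63522307e-01, -2.67627685e-01, -4.30949423e-04],
       [-2.67628016e-01, -9.63520439e-01, -1.89985048e-03],
       [ 9.32240104e-05,  1.94588246e-03, -9.99998102e-01]]), 'wrist_force': array([ 0.76289081,  0.49513887, -0.60753865]), 'moment': array([-0.00378378, -0.03239953, -0.03100301]), 'gripper_force': 0.0, 'gripper_width': 0.9998739163753367}
```

View pics/top0.png

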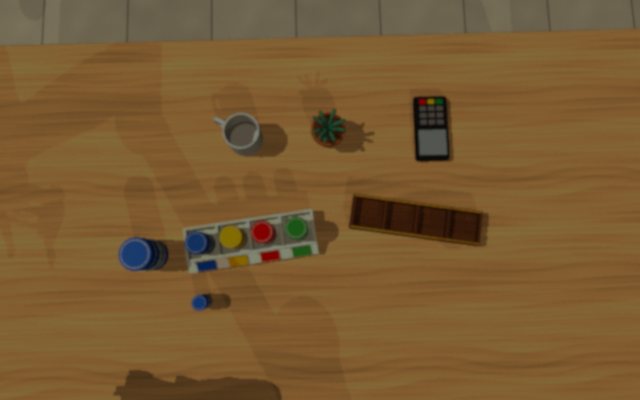

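View pics/side0.png

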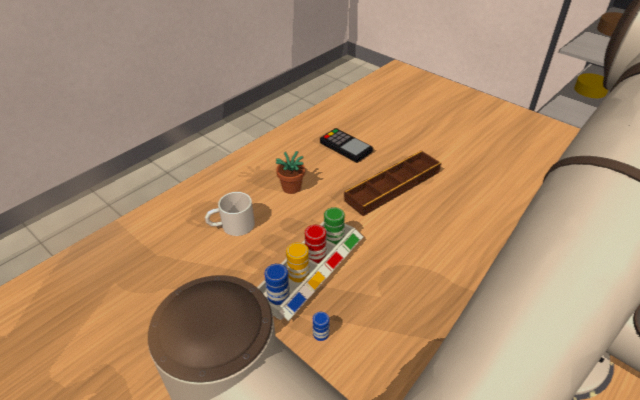

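The top view shows the storage rack from (185,230) to (318,250), with the order from the left blue, yellow, red, green. The display rack lies from (352,200) to (484,240), the mug at (241,133), the plant at (328,128) and the terminal at (432,128).

Blue candidates in the top view: large can (135,253), rack tin (197,242) and small tin (201,302). The rack tin fits, since it stands in the place with the blue label. I'll check its diameter and confirm in a crop.

```bash
cat > m.py <<'E'
from h import *
def lids(c,zt=0.092):
    hsv=cv2.cvtColor(c['frame'],cv2.COLOR_BGR2HSV);out=[]
    for n,(a,b) in dict(blue=(100,130),yellow=(20,30),red=(-5,6),green=(45,80)).items():
        h=hsv[...,0].astype(int); h=np.where(h>170,h-180,h)
        m=((h>=a)&(h<=b)&(hsv[...,1]>150)&(hsv[...,2]>60)).astype('uint8')
        k,l,st,ce=cv2.connectedComponentsWithStats(m)
        for i in range(1,k):
            if st[i,4]>40:
                ct=max(cv2.findContours((l==i).astype('uint8'),0,1)[0],key=len);(x,y),r=cv2.minEnclosingCircle(ct)
                u,v=ce[i];p=world(c,u,v);q=world(c,u,v,zt);q2=world(c,u,v,.027)
                out.append((n,u,v,st[i,4],r,p,q,q2))
    return out
E
python3 - <<'E'
from m import *
np.set_printoptions(precision=4,suppress=True)
c=cam('top');
for o in lids(c): print(o[0],np.round(o[1:5],1),'depth',o[5],'z.092',o[6],'z.027',o[7],'diam mm',2*o[4]*c['range_z'][int(o[2]),int(o[1])]/c['fx']*1e3)
V,U=np.mgrid[:400,:640]
R=np.array(c['rotation']);d=np.stack([(U-c['cx'])/c['fx'],(V-c['cy'])/c['fy'],np.ones_like(U)],-1)*c['range_z'][...,None]
P=d@R.T+c['xyz']
def rect(m,t):
    k,l,st,ce=cv2.connectedComponentsWithStats(m.astype('uint8'))
    i=1+np.argmax(st[1:,4]);r=cv2.minAreaRect((P[l==i][:,:2]*1000).astype('float32'));print(t,st[i],r,cv2.boxPoints(r).tolist())
z=P[...,2]
dm=(V>185)&(V<255)&(U>335)&(U<500);
rect(dm&(z>.008)&(z<.06),'disp');rect(dm&(z>.022)&(z<.06),'dispTop')
sm=(V>200)&(V<280)&(U>175)&(U<335);rect(sm&(z>.008)&(z<.06),'stor')
print('bench z',np.median(z[300:350,350:500]),'disp floor/rim',np.percentile(z[dm],[50,90,99]))
g=cv2.resize(c['frame'][180:320,110:330],None,fx=3.6,fy=3.6,interpolation=2);cv2.imwrite('pics/crop.png',g)
g=cv2.resize(c['frame'][185:255,340:500],None,fx=4.9,fy=4.9,interpolation=2);cv2.imwrite('pics/crop2.png',g)
E
```

```text
blue [195.5 242.2 221.    8.7] depth [0.484  0.2856 0.0908] z.092 [0.4839 0.2853 0.092 ] z.027 [0.4874 0.3017 0.027 ] diam mm 36.02525
blue [147.8 254.9  51.   14.1] depth [0.4599 0.3757 0.1134] z.092 [0.4605 0.3832 0.092 ] z.027 [0.4625 0.4058 0.027 ] diam mm 56.88547
blue [134.1 253.5 474.   12.6] depth [0.4635 0.4049 0.109 ] z.092 [0.4641 0.4113 0.092 ] z.027 [0.4663 0.4358 0.027 ] diam mm 50.549824
blue [206.3 265.2 121.    8.7] depth [0.4369 0.2771 0.0294] z.092 [0.4365 0.2627 0.092 ] z.027 [0.4369 0.2777 0.027 ] diam mm 37.994858
blue [199.  302.3 107.    6.7] depth [0.3596 0.2863 0.0545] z.092 [0.3621 0.2771 0.092 ] z.027 [0.3578 0.293  0.027 ] diam mm 28.072336
yellow [430.3 101.1  46.    3.8] depth [ 0.7956 -0.2317  0.0239] z.092 [ 0.7726 -0.2154  0.092 ] z.027 [ 0.7945 -0.231   0.027 ] diam mm 17.590816
yellow [230.8 236.9 462.   12.9] depth [0.493  0.2124 0.0923] z.092 [0.493  0.2125 0.092 ] z.027 [0.497  0.2242 0.027 ] diam mm 53.420807
yellow [238.4 260.5 168.   10. ] depth [0.4451 0.2079 0.0254] z.092 [0.4442 0.1969 0.092 ] z.027 [0.4451 0.2076 0.027 ] diam mm 43.33157

[... 935 characters left out ...]
25], [510.73455810546875, -36.100860595703125]]
dispTop [ 350  194  133   52 1391] ((524.9025268554688, -184.43434143066406), (287.94598388671875, 76.6565933227539), 80.51790618896484) [[463.3798828125, -320.1260681152344], [538.9891357421875, -332.7544250488281], [586.4251708984375, -48.74261474609375], [510.81591796875, -36.1142578125]]
stor [ 183  209  136   65 4085] ((487.3138122558594, 180.7721405029297), (99.23271179199219, 286.3077087402344), 7.071735858917236) [[420.450927734375, 316.7286071777344], [455.6988525390625, 32.59892272949219], [554.1766967773438, 44.815673828125], [518.9287719726562, 328.94537353515625]]
bench z 0.00024047188693032684 disp floor/rim [0.0025 0.0317 0.0378]
```

View pics/crop.png

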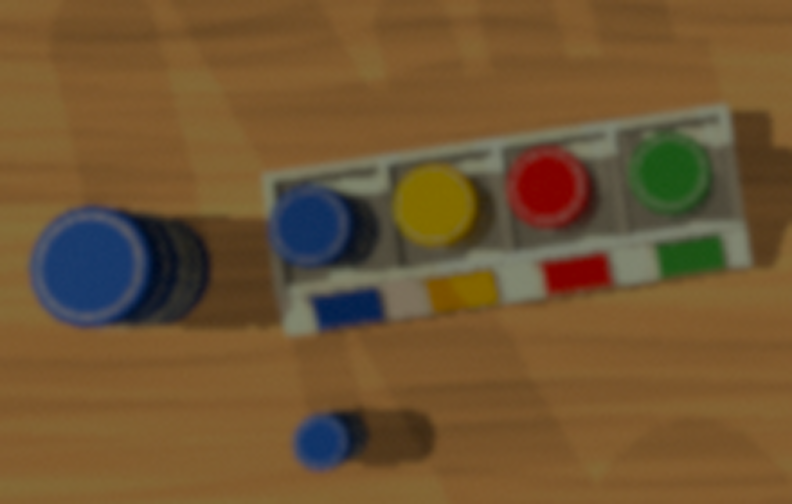

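View pics/crop2.png

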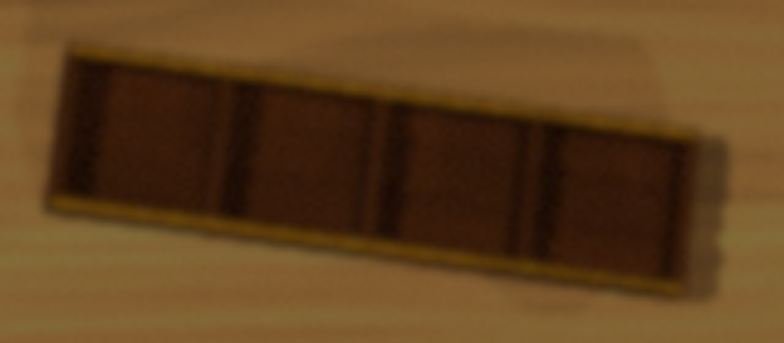

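The crops confirm the target: of the three blue items, only the rack tin at (197,242) stands in the place with the blue label. It is also the same size as its neighbours, while the can at (135,253) is bigger and the tin at (201,302) is smaller. The display rack's four places are clearly visible. I'll grip each tin along the rack's x axis, so the fingers don't touch the neighbours.

>>> play_rows([
  {"az": 8.43},
  {"az": 8.43},
  {"az": 8.43},
  {"az": 8.43},
  {"az": 8.43},
  {"az": 8.42},
  {"az": 8.42},
  {"az": 8.42},
  {"dx": 29.5,"dy": -22.9,"dz": 3.8},
  {"dx": 29.5,"dy": -22.9,"dz": 3.8},
  {"dx": 29.5,"dy": -22.9,"dz": 3.8},
  {"dx": 29.5,"dy": -22.9,"dz": 3.8},
  {"dx": 29.5,"dy": -22.9,"dz": 3.8},
  {"dx": 29.5,"dy": -22.9,"dz": 3.8},
  {"dx": 29.5,"dy": -22.9,"dz": 3.8},
  {"dx": 29.5,"dy": -22.9,"dz": 3.8},
  {"dx": 29.5,"dy": -22.9,"dz": 3.8},
  {"dx": 29.5,"dy": -22.9,"dz": 3.8},
  {"dx": 29.5,"dy": -22.9,"dz": 3.8},
  {"dx": 29.5,"dy": -22.9,"dz": 3.8},
])

```text
invalid input at $.steps[0]: expected keys ax, ay, az, dx, dy, dz, claw
```

```bash
cat > go.py <<'E'
from h import *
import sys
x,y,z,yaw=map(float,sys.argv[1:5])  # yaw: target tool y axis (world, deg)
s=sense();R=s['ee_rot'];p=s['tcp_pos']
cy=np.degrees(np.arctan2(R[1,1],R[0,1]));az=-((yaw-cy+180)%360-180)
a=np.radians(yaw);ty=np.array([np.cos(a),np.sin(a),0]);tx=np.cross(ty,[0,0,-1])
d=np.array([x,y,z])-p
print('t',s['time_s'],'tcp',np.round(p,4),'yaw',round(cy,2),'tilt',np.round(R[:2,2],4),'j',np.round(s['joints'],1),'F',np.round(s['wrist_force'],1),'w',round(s['gripper_width']*87,1),s['gripper_force'])
print('az',round(az,2),'dx dy dz mm',np.round(1000*np.array([d@tx,d@ty,-d[2]]),1))
E
python3 go.py .484 .2845 .067 -172.93
```

```text
t 0.15 tcp [0.1671 0.6018 0.2357] yaw -105.52 tilt [-0.0003 -0.0017] j [ 89.3  22.1   0.4  -0.  -68.4 -14.8] F [ 0.4 -0.5  0.1] w 86.8 0.0
az 67.41 dx dy dz mm [ 353.9 -275.5  168.7]
```

>>> play_rows([
  {"ax": 0,"ay": 0,"az": 8.43,"dx": 0,"dy": 0,"dz": 0,"claw": 87},
  {"ax": 0,"ay": 0,"az": 8.43,"dx": 0,"dy": 0,"dz": 0,"claw": 87},
  {"ax": 0,"ay": 0,"az": 8.43,"dx": 0,"dy": 0,"dz": 0,"claw": 87},
  {"ax": 0,"ay": 0,"az": 8.43,"dx": 0,"dy": 0,"dz": 0,"claw": 87},
  {"ax": 0,"ay": 0,"az": 8.43,"dx": 0,"dy": 0,"dz": 0,"claw": 87},
  {"ax": 0,"ay": 0,"az": 8.42,"dx": 0,"dy": 0,"dz": 0,"claw": 87},
  {"ax": 0,"ay": 0,"az": 8.42,"dx": 0,"dy": 0,"dz": 0,"claw": 87},
  {"ax": 0,"ay": 0,"az": 8.42,"dx": 0,"dy": 0,"dz": 0,"claw": 87},
  {"ax": 0,"ay": 0,"az": 0,"dx": 35.4,"dy": -27.5,"dz": 4.5,"claw": 87},
  {"ax": 0,"ay": 0,"az": 0,"dx": 35.4,"dy": -27.5,"dz": 4.5,"claw": 87},
  {"ax": 0,"ay": 0,"az": 0,"dx": 35.4,"dy": -27.5,"dz": 4.5,"claw": 87},
  {"ax": 0,"ay": 0,"az": 0,"dx": 35.4,"dy": -27.5,"dz": 4.5,"claw": 87},
  {"ax": 0,"ay": 0,"az": 0,"dx": 35.4,"dy": -27.5,"dz": 4.5,"claw": 87},
  {"ax": 0,"ay": 0,"az": 0,"dx": 35.4,"dy": -27.5,"dz": 4.5,"claw": 87},
  {"ax": 0,"ay": 0,"az": 0,"dx": 35.4,"dy": -27.5,"dz": 4.5,"claw": 87},
  {"ax": 0,"ay": 0,"az": 0,"dx": 35.4,"dy": -27.5,"dz": 4.5,"claw": 87},
  {"ax": 0,"ay": 0,"az": 0,"dx": 35.4,"dy": -27.5,"dz": 4.5,"claw": 87},
  {"ax": 0,"ay": 0,"az": 0,"dx": 35.4,"dy": -27.5,"dz": 4.5,"claw": 87},
  {"ax": 0,"ay": 0,"az": 0,"dx": 0,"dy": 0,"dz": 0,"claw": 87},
  {"ax": 0,"ay": 0,"az": 0,"dx": 0,"dy": 0,"dz": 0,"claw": 87},
])

```text
time_s: 2.15
tcp_pos: [0.4841, 0.2837, 0.191]
ee_rot: [[0.121, -0.993, -0.001], [-0.993, -0.121, -0.001], [0.001, 0.001, -1.0]]
wrist_force: [-0.1, 0.2, 0.2]
gripper_width: 0.998
gripper_force: 0.0
```

```bash
python3 go.py .484 .2845 .067 -172.93
```

```text
t 2.15 tcp [0.4841 0.2837 0.191 ] yaw -173.08 tilt [-0.0009 -0.0006] j [ 46.9  18.  -12.5  -0.  -59.5 -40. ] F [-0.1  0.2  0.2] w 86.8 0.0
az -0.15 dx dy dz mm [ -0.8  -0.  124. ]
```

>>> play_rows([
  {"ax": 0,"ay": 0,"az": 0,"dx": 0,"dy": 0,"dz": 30,"claw": 87},
  {"ax": 0,"ay": 0,"az": 0,"dx": 0,"dy": 0,"dz": 30,"claw": 87},
  {"ax": 0,"ay": 0,"az": 0,"dx": 0,"dy": 0,"dz": 25,"claw": 87},
  {"ax": 0,"ay": 0,"az": 0,"dx": 0,"dy": 0,"dz": 20,"claw": 87},
  {"ax": 0,"ay": 0,"az": 0,"dx": 0,"dy": 0,"dz": 12,"claw": 87},
  {"ax": 0,"ay": 0,"az": 0,"dx": 0,"dy": 0,"dz": 7,"claw": 87},
  {"ax": 0,"ay": 0,"az": 0,"dx": 0,"dy": 0,"dz": 0,"claw": 75},
  {"ax": 0,"ay": 0,"az": 0,"dx": 0,"dy": 0,"dz": 0,"claw": 65},
  {"ax": 0,"ay": 0,"az": 0,"dx": 0,"dy": 0,"dz": 0,"claw": 58},
  {"ax": 0,"ay": 0,"az": 0,"dx": 0,"dy": 0,"dz": 0,"claw": 54},
  {"ax": 0,"ay": 0,"az": 0,"dx": 0,"dy": 0,"dz": 0,"claw": 50},
  {"ax": 0,"ay": 0,"az": 0,"dx": 0,"dy": 0,"dz": 0,"claw": 46},
  {"ax": 0,"ay": 0,"az": 0,"dx": 0,"dy": 0,"dz": 0,"claw": 40},
  {"ax": 0,"ay": 0,"az": 0,"dx": 0,"dy": 0,"dz": 0,"claw": 40},
  {"ax": 0,"ay": 0,"az": 0,"dx": 0,"dy": 0,"dz": 0,"claw": 40},
])

```text
time_s: 3.65
tcp_pos: [0.4837, 0.2848, 0.0678]
ee_rot: [[0.123, -0.992, 0.0], [-0.992, -0.123, -0.0], [0.0, -0.0, -1.0]]
wrist_force: [-0.5, 0.7, 2.0]
gripper_width: 0.542
gripper_force: 30.0
```

```bash
python3 go.py .5422 -.0808 .19 170.54
python3 - <<'E'
from h import *
c=cam('side','g1.png');cv2.imwrite('pics/g1.png',cv2.resize(c['frame'][130:350,200:450],None,fx=2.6,fy=2.6))
E
```

```text
t 3.65 tcp [0.4837 0.2848 0.0678] yaw -172.92 tilt [ 0.0001 -0.    ] j [ 47.   26.2 -20.6   0.  -43.2 -40. ] F [-0.5  0.7  2. ] w 47.1 29.996906868182123
az 16.54 dx dy dz mm [ 351.  -117.8 -122.2]
```

View pics/g1.png

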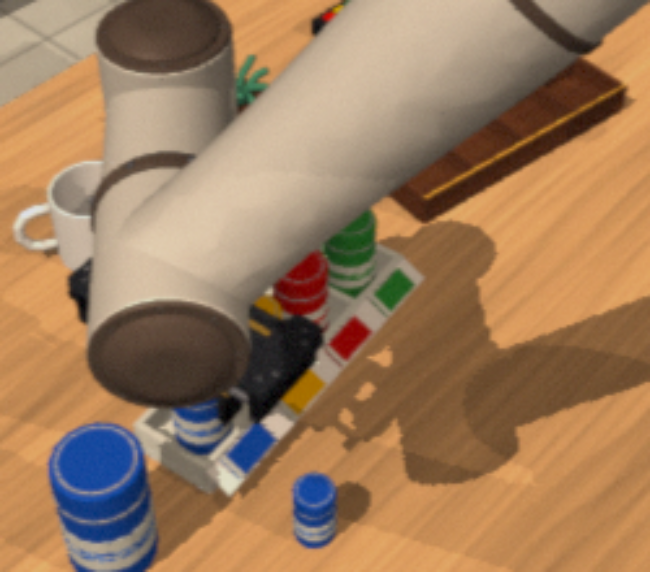

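The tin in the rack with the blue label is held: opening 47 mm, 30 N. Lifting and carrying it to place 1.

>>> play_rows([
  {"ax": 0,"ay": 0,"az": 0,"dx": 0,"dy": 0,"dz": -10,"claw": 40},
  {"ax": 0,"ay": 0,"az": 0,"dx": 0,"dy": 0,"dz": -25,"claw": 40},
  {"ax": 0,"ay": 0,"az": 0,"dx": 0,"dy": 0,"dz": -30,"claw": 40},
  {"ax": 0,"ay": 0,"az": 0,"dx": 0,"dy": 0,"dz": -30,"claw": 40},
  {"ax": 0,"ay": 0,"az": 0,"dx": 0,"dy": 0,"dz": -27,"claw": 40},
  {"ax": 0,"ay": 0,"az": 5.54,"dx": 0,"dy": 0,"dz": 0,"claw": 40},
  {"ax": 0,"ay": 0,"az": 5.5,"dx": 0,"dy": 0,"dz": 0,"claw": 40},
  {"ax": 0,"ay": 0,"az": 5.5,"dx": 0,"dy": 0,"dz": 0,"claw": 40},
  {"ax": 0,"ay": 0,"az": 0,"dx": 21,"dy": -7,"dz": 0,"claw": 40},
  {"ax": 0,"ay": 0,"az": 0,"dx": 36,"dy": -12,"dz": 0,"claw": 40},
  {"ax": 0,"ay": 0,"az": 0,"dx": 36,"dy": -12,"dz": 0,"claw": 40},
  {"ax": 0,"ay": 0,"az": 0,"dx": 36,"dy": -12,"dz": 0,"claw": 40},
  {"ax": 0,"ay": 0,"az": 0,"dx": 36,"dy": -12,"dz": 0,"claw": 40},
  {"ax": 0,"ay": 0,"az": 0,"dx": 36,"dy": -12,"dz": 0,"claw": 40},
  {"ax": 0,"ay": 0,"az": 0,"dx": 36,"dy": -12,"dz": 0,"claw": 40},
  {"ax": 0,"ay": 0,"az": 0,"dx": 36,"dy": -12,"dz": 0,"claw": 40},
  {"ax": 0,"ay": 0,"az": 0,"dx": 36,"dy": -12,"dz": 0,"claw": 40},
  {"ax": 0,"ay": 0,"az": 0,"dx": 27,"dy": -9,"dz": 0,"claw": 40},
  {"ax": 0,"ay": 0,"az": 0,"dx": 15,"dy": -5.8,"dz": 0,"claw": 40},
  {"ax": 0,"ay": 0,"az": 0,"dx": 0,"dy": 0,"dz": 0,"claw": 40},
])

```text
time_s: 5.7
tcp_pos: [0.542, -0.0827, 0.1895]
ee_rot: [[-0.168, -0.986, -0.0], [-0.986, 0.168, -0.0], [0.0, 0.0, -1.0]]
wrist_force: [-0.2, 0.4, -1.1]
gripper_width: 0.546
gripper_force: 30.0
```

```bash
python3 go.py .5422 -.0808 .0685 170.54
python3 - <<'E'
from h import *
c=cam('side');cv2.imwrite('pics/g2.png',cv2.resize(c['frame'][80:260,260:480],None,fx=2.8,fy=2.8))
E
```

```text
t 5.7 tcp [ 0.542  -0.0827  0.1895] yaw 170.35 tilt [-0.0003 -0.0001] j [  8.3  16.9 -14.4   0.  -58.7 -17.9] F [-0.2  0.4 -1.1] w 47.5 29.997152918949723
az -0.19 dx dy dz mm [ -1.9   0.2 121. ]
```

View pics/g2.png

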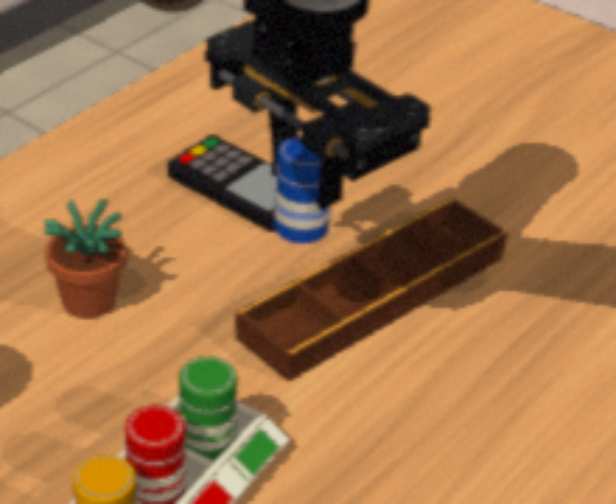

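Blue hangs upright at (300,190) in the crop, over place 1. Lowering it.

>>> play_rows([
  {"ax": 0,"ay": 0,"az": 0,"dx": -1,"dy": 0,"dz": 25,"claw": 40},
  {"ax": 0,"ay": 0,"az": 0,"dx": 0,"dy": 0,"dz": 30,"claw": 40},
  {"ax": 0,"ay": 0,"az": 0,"dx": 0,"dy": 0,"dz": 25,"claw": 40},
  {"ax": 0,"ay": 0,"az": 0,"dx": 0,"dy": 0,"dz": 18,"claw": 40},
  {"ax": 0,"ay": 0,"az": 0,"dx": 0,"dy": 0,"dz": 10,"claw": 40},
  {"ax": 0,"ay": 0,"az": 0,"dx": 0,"dy": 0,"dz": 6,"claw": 40},
  {"ax": 0,"ay": 0,"az": 0,"dx": 0,"dy": 0,"dz": 3,"claw": 40},
  {"ax": 0,"ay": 0,"az": 0,"dx": 0,"dy": 0,"dz": 2,"claw": 40},
  {"ax": 0,"ay": 0,"az": 0,"dx": 0,"dy": 0,"dz": 1,"claw": 40},
  {"ax": 0,"ay": 0,"az": 0,"dx": 0,"dy": 0,"dz": 0,"claw": 40},
  {"ax": 0,"ay": 0,"az": 0,"dx": 0,"dy": 0,"dz": 0,"claw": 40},
])

```text
time_s: 6.85
tcp_pos: [0.5426, -0.0799, 0.07]
ee_rot: [[-0.164, -0.986, 0.001], [-0.986, 0.164, 0.0], [-0.0, -0.001, -1.0]]
wrist_force: [0.6, -0.4, -1.5]
gripper_width: 0.546
gripper_force: 30.0
```

>>> play_rows([
  {"ax": 0,"ay": 0,"az": 0,"dx": 0,"dy": 0,"dz": 1,"claw": 40},
  {"ax": 0,"ay": 0,"az": 0,"dx": 0,"dy": 0,"dz": 1,"claw": 40},
  {"ax": 0,"ay": 0,"az": 0,"dx": 0,"dy": 0,"dz": 0,"claw": 40},
])

```text
time_s: 7.15
tcp_pos: [0.5424, -0.0799, 0.0678]
ee_rot: [[-0.164, -0.986, 0.0], [-0.986, 0.164, -0.0], [0.0, -0.0, -1.0]]
wrist_force: [-0.6, -0.1, 1.0]
gripper_width: 0.54
gripper_force: 30.0
```

>>> play_rows([
  {"ax": 0,"ay": 0,"az": 0,"dx": 0,"dy": 0,"dz": 0,"claw": 52},
  {"ax": 0,"ay": 0,"az": 0,"dx": 0,"dy": 0,"dz": 0,"claw": 60},
  {"ax": 0,"ay": 0,"az": 0,"dx": 0,"dy": 0,"dz": 0,"claw": 75},
  {"ax": 0,"ay": 0,"az": 0,"dx": 0,"dy": 0,"dz": 0,"claw": 87},
  {"ax": 0,"ay": 0,"az": 0,"dx": 0,"dy": 0,"dz": 0,"claw": 87},
  {"ax": 0,"ay": 0,"az": 0,"dx": 0,"dy": 0,"dz": -15,"claw": 87},
  {"ax": 0,"ay": 0,"az": 0,"dx": 0,"dy": 0,"dz": -35,"claw": 87},
  {"ax": 0,"ay": 0,"az": 0,"dx": 0,"dy": 0,"dz": -40,"claw": 87},
  {"ax": 0,"ay": 0,"az": 0,"dx": 0,"dy": 0,"dz": -32,"claw": 87},
  {"ax": 0,"ay": 0,"az": -8.27,"dx": 0,"dy": 0,"dz": 0,"claw": 87},
  {"ax": 0,"ay": 0,"az": -8.27,"dx": 0,"dy": 0,"dz": 0,"claw": 87},
  {"ax": 0,"ay": 0,"az": 0,"dx": -37,"dy": 1.6,"dz": 0,"claw": 87},
  {"ax": 0,"ay": 0,"az": 0,"dx": -37,"dy": 1.6,"dz": 0,"claw": 87},
  {"ax": 0,"ay": 0,"az": 0,"dx": -37,"dy": 1.6,"dz": 0,"claw": 87},
  {"ax": 0,"ay": 0,"az": 0,"dx": -37,"dy": 1.6,"dz": 0,"claw": 87},
  {"ax": 0,"ay": 0,"az": 0,"dx": -37,"dy": 1.6,"dz": 0,"claw": 87},
  {"ax": 0,"ay": 0,"az": 0,"dx": -37,"dy": 1.6,"dz": 0,"claw": 87},
  {"ax": 0,"ay": 0,"az": 0,"dx": -37,"dy": 1.7,"dz": 0,"claw": 87},
  {"ax": 0,"ay": 0,"az": 0,"dx": -37,"dy": 1.8,"dz": 0,"claw": 87},
  {"ax": 0,"ay": 0,"az": 0,"dx": 0,"dy": 0,"dz": 0,"claw": 87},
])

```text
time_s: 9.15
tcp_pos: [0.4925, 0.2158, 0.1896]
ee_rot: [[0.128, -0.992, 0.001], [-0.992, -0.128, 0.001], [-0.001, -0.001, -1.0]]
wrist_force: [0.6, -0.2, 0.4]
gripper_width: 0.999
gripper_force: 0.0
```

```bash
python3 go.py .493 .2122 .0678 -172.93
python3 - <<'E'
from m import *
c=cam('top','p1.png')
for o in lids(c): print(o[0],np.round(o[1:5],1),np.round(o[5],3),np.round(o[6],4))
E
```

```text
t 9.15 tcp [0.4925 0.2158 0.1896] yaw -172.66 tilt [0.0009 0.0009] j [ 40.9  15.9 -15.9  -0.  -58.2 -33.6] F [ 0.6 -0.2  0.4] w 86.9 0.0
az 0.27 dx dy dz mm [  3.7  -0.  121.8]
blue [371.  208.5 228.    8.8] [ 0.544 -0.079  0.093] [ 0.5444 -0.0792  0.092 ]
blue [198.9 302.3 105.    6.7] [0.36  0.286 0.056] [0.3622 0.2775 0.092 ]
yellow [430.5 101.1  51.    4. ] [ 0.796 -0.232  0.024] [ 0.7728 -0.2159  0.092 ]
yellow [226.7 238.3  69.   10.5] [0.49  0.221 0.092] [0.4904 0.2209 0.092 ]
yellow [236.4 236.6 234.   11.2] [0.493 0.201 0.093] [0.4934 0.2009 0.092 ]
yellow [242.5 260.1  90.    5.9] [0.446 0.199 0.027] [0.4449 0.1885 0.092 ]
red [421.8 101.2  49.    4.1] [ 0.796 -0.212  0.023] [ 0.773  -0.1973  0.092 ]
red [262.1 232.  426.   12.1] [0.501 0.147 0.094] [0.5016 0.1477 0.092 ]
red [269.9 255.6 154.    9.3] [0.454 0.139 0.027] [0.4525 0.1323 0.092 ]
green [301.5 250.9 122.    8.1] [0.462 0.07  0.03 ] [0.4605 0.0672 0.092 ]
```

View pics/p1.png

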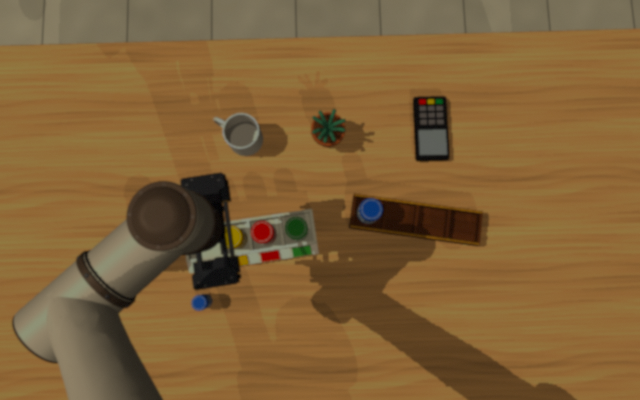

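The blue tin stands in place 1 at (371,209), 2–3 mm off centre, and everything else is undisturbed. Next, yellow.

>>> play_rows([
  {"ax": 0,"ay": 0,"az": 0,"dx": 0,"dy": 0,"dz": 30,"claw": 87},
  {"ax": 0,"ay": 0,"az": 0,"dx": 0,"dy": 0,"dz": 30,"claw": 87},
  {"ax": 0,"ay": 0,"az": 0,"dx": 0,"dy": 0,"dz": 25,"claw": 87},
  {"ax": 0,"ay": 0,"az": 0,"dx": 0,"dy": 0,"dz": 20,"claw": 87},
  {"ax": 0,"ay": 0,"az": 0,"dx": 0,"dy": 0,"dz": 11,"claw": 87},
  {"ax": 0,"ay": 0,"az": 0,"dx": 0,"dy": 0,"dz": 6,"claw": 87},
  {"ax": 0,"ay": 0,"az": 0,"dx": 0,"dy": 0,"dz": 0,"claw": 75},
  {"ax": 0,"ay": 0,"az": 0,"dx": 0,"dy": 0,"dz": 0,"claw": 65},
  {"ax": 0,"ay": 0,"az": 0,"dx": 0,"dy": 0,"dz": 0,"claw": 58},
  {"ax": 0,"ay": 0,"az": 0,"dx": 0,"dy": 0,"dz": 0,"claw": 54},
  {"ax": 0,"ay": 0,"az": 0,"dx": 0,"dy": 0,"dz": 0,"claw": 50},
  {"ax": 0,"ay": 0,"az": 0,"dx": 0,"dy": 0,"dz": 0,"claw": 46},
  {"ax": 0,"ay": 0,"az": 0,"dx": 0,"dy": 0,"dz": 0,"claw": 40},
  {"ax": 0,"ay": 0,"az": 0,"dx": 0,"dy": 0,"dz": 0,"claw": 40},
  {"ax": 0,"ay": 0,"az": 0,"dx": 0,"dy": 0,"dz": 0,"claw": 40},
])

```text
time_s: 10.7
tcp_pos: [0.4931, 0.2124, 0.0678]
ee_rot: [[0.123, -0.992, 0.0], [-0.992, -0.123, 0.0], [-0.0, -0.001, -1.0]]
wrist_force: [0.4, 0.2, 1.8]
gripper_width: 0.546
gripper_force: 30.0
```

```bash
python3 go.py .5307 -.1499 .19 170.54
```

```text
t 10.7 tcp [0.4931 0.2124 0.0678] yaw -172.91 tilt [0.0005 0.0002] j [ 40.6  24.3 -24.1   0.  -41.6 -33.6] F [0.4 0.2 1.8] w 47.5 29.997333800420165
az 16.55 dx dy dz mm [ 351.2  -96.7 -122.2]
```

>>> play_rows([
  {"ax": 0,"ay": 0,"az": 0,"dx": 0,"dy": 0,"dz": -10,"claw": 40},
  {"ax": 0,"ay": 0,"az": 0,"dx": 0,"dy": 0,"dz": -25,"claw": 40},
  {"ax": 0,"ay": 0,"az": 0,"dx": 0,"dy": 0,"dz": -30,"claw": 40},
  {"ax": 0,"ay": 0,"az": 0,"dx": 0,"dy": 0,"dz": -30,"claw": 40},
  {"ax": 0,"ay": 0,"az": 0,"dx": 0,"dy": 0,"dz": -27,"claw": 40},
  {"ax": 0,"ay": 0,"az": 5.55,"dx": 0,"dy": 0,"dz": 0,"claw": 40},
  {"ax": 0,"ay": 0,"az": 5.5,"dx": 0,"dy": 0,"dz": 0,"claw": 40},
  {"ax": 0,"ay": 0,"az": 5.5,"dx": 0,"dy": 0,"dz": 0,"claw": 40},
  {"ax": 0,"ay": 0,"az": 0,"dx": 21,"dy": -6,"dz": 0,"claw": 40},
  {"ax": 0,"ay": 0,"az": 0,"dx": 36,"dy": -10,"dz": 0,"claw": 40},
  {"ax": 0,"ay": 0,"az": 0,"dx": 36,"dy": -10,"dz": 0,"claw": 40},
  {"ax": 0,"ay": 0,"az": 0,"dx": 36,"dy": -10,"dz": 0,"claw": 40},
  {"ax": 0,"ay": 0,"az": 0,"dx": 36,"dy": -10,"dz": 0,"claw": 40},
  {"ax": 0,"ay": 0,"az": 0,"dx": 36,"dy": -10,"dz": 0,"claw": 40},
  {"ax": 0,"ay": 0,"az": 0,"dx": 36,"dy": -10,"dz": 0,"claw": 40},
  {"ax": 0,"ay": 0,"az": 0,"dx": 36,"dy": -10,"dz": 0,"claw": 40},
  {"ax": 0,"ay": 0,"az": 0,"dx": 36,"dy": -10,"dz": 0,"claw": 40},
  {"ax": 0,"ay": 0,"az": 0,"dx": 27,"dy": -6,"dz": 0,"claw": 40},
  {"ax": 0,"ay": 0,"az": 0,"dx": 15,"dy": -3,"dz": 0,"claw": 40},
  {"ax": 0,"ay": 0,"az": 0,"dx": 0,"dy": 0,"dz": 0,"claw": 40},
])

```text
time_s: 12.7
tcp_pos: [0.5283, -0.151, 0.1895]
ee_rot: [[-0.167, -0.986, -0.001], [-0.986, 0.167, 0.0], [-0.0, 0.001, -1.0]]
wrist_force: [-0.4, 0.0, -1.8]
gripper_width: 0.549
gripper_force: 30.0
```

>>> play_rows([
  {"ax": 0,"ay": 0,"az": 0,"dx": 0,"dy": 0,"dz": 0,"claw": 40},
  {"ax": 0,"ay": 0,"az": 0,"dx": 0,"dy": 0,"dz": 0,"claw": 40},
])

```text
time_s: 12.9
tcp_pos: [0.5287, -0.1486, 0.1896]
ee_rot: [[-0.164, -0.987, -0.0], [-0.987, 0.164, 0.0], [-0.0, 0.0, -1.0]]
wrist_force: [-0.6, 0.2, -0.4]
gripper_width: 0.549
gripper_force: 30.0
```

```bash
python3 go.py .5307 -.1499 .0678 170.54
```

```text
t 12.9 tcp [ 0.5287 -0.1486  0.1896] yaw 170.59 tilt [-0.0001  0.0003] j [  1.2  17.  -14.3  -0.  -58.8 -10.6] F [-0.6  0.2 -0.4] w 47.7 29.99793673865497
az 0.05 dx dy dz mm [  1.   -2.2 121.8]
```

>>> play_rows([
  {"ax": 0,"ay": 0,"az": 0,"dx": 1,"dy": -0.7,"dz": 25,"claw": 40},
  {"ax": 0,"ay": 0,"az": 0,"dx": 0,"dy": 0,"dz": 30,"claw": 40},
  {"ax": 0,"ay": 0,"az": 0,"dx": 0,"dy": 0,"dz": 25,"claw": 40},
  {"ax": 0,"ay": 0,"az": 0,"dx": 0,"dy": 0,"dz": 18,"claw": 40},
  {"ax": 0,"ay": 0,"az": 0,"dx": 0,"dy": 0,"dz": 10,"claw": 40},
  {"ax": 0,"ay": 0,"az": 0,"dx": 0,"dy": 0,"dz": 6,"claw": 40},
  {"ax": 0,"ay": 0,"az": 0,"dx": 0,"dy": 0,"dz": 3,"claw": 40},
  {"ax": 0,"ay": 0,"az": 0,"dx": 0,"dy": 0,"dz": 2,"claw": 40},
  {"ax": 0,"ay": 0,"az": 0,"dx": 0,"dy": 0,"dz": 1,"claw": 40},
  {"ax": 0,"ay": 0,"az": 0,"dx": 0,"dy": 0,"dz": 1,"claw": 40},
  {"ax": 0,"ay": 0,"az": 0,"dx": 0,"dy": 0,"dz": 1,"claw": 40},
  {"ax": 0,"ay": 0,"az": 0,"dx": 0,"dy": 0,"dz": 0,"claw": 40},
  {"ax": 0,"ay": 0,"az": 0,"dx": 0,"dy": 0,"dz": 0,"claw": 40},
])

```text
time_s: 14.2
tcp_pos: [0.5296, -0.1507, 0.0678]
ee_rot: [[-0.165, -0.986, 0.001], [-0.986, 0.165, -0.0], [-0.0, -0.001, -1.0]]
wrist_force: [-0.8, 0.6, 0.0]
gripper_width: 0.546
gripper_force: 30.0
```

>>> play_rows([
  {"ax": 0,"ay": 0,"az": 0,"dx": 0,"dy": 0,"dz": 0,"claw": 52},
  {"ax": 0,"ay": 0,"az": 0,"dx": 0,"dy": 0,"dz": 0,"claw": 60},
  {"ax": 0,"ay": 0,"az": 0,"dx": 0,"dy": 0,"dz": 0,"claw": 75},
  {"ax": 0,"ay": 0,"az": 0,"dx": 0,"dy": 0,"dz": 0,"claw": 87},
  {"ax": 0,"ay": 0,"az": 0,"dx": 0,"dy": 0,"dz": 0,"claw": 87},
  {"ax": 0,"ay": 0,"az": 0,"dx": 0,"dy": 0,"dz": -15,"claw": 87},
  {"ax": 0,"ay": 0,"az": 0,"dx": 0,"dy": 0,"dz": -35,"claw": 87},
  {"ax": 0,"ay": 0,"az": 0,"dx": 0,"dy": 0,"dz": -40,"claw": 87},
  {"ax": 0,"ay": 0,"az": 0,"dx": 0,"dy": 0,"dz": -32,"claw": 87},
  {"ax": 0,"ay": 0,"az": -8.27,"dx": 0,"dy": 0,"dz": 0,"claw": 87},
  {"ax": 0,"ay": 0,"az": -8.27,"dx": 0,"dy": 0,"dz": 0,"claw": 87},
  {"ax": 0,"ay": 0,"az": 0,"dx": -37.5,"dy": -1.1,"dz": 0,"claw": 87},
  {"ax": 0,"ay": 0,"az": 0,"dx": -37.5,"dy": -1.1,"dz": 0,"claw": 87},
  {"ax": 0,"ay": 0,"az": 0,"dx": -37.5,"dy": -1.1,"dz": 0,"claw": 87},
  {"ax": 0,"ay": 0,"az": 0,"dx": -37.5,"dy": -1.1,"dz": 0,"claw": 87},
  {"ax": 0,"ay": 0,"az": 0,"dx": -37.5,"dy": -1.1,"dz": 0,"claw": 87},
  {"ax": 0,"ay": 0,"az": 0,"dx": -37.5,"dy": -1.2,"dz": 0,"claw": 87},
  {"ax": 0,"ay": 0,"az": 0,"dx": -37.5,"dy": -1.2,"dz": 0,"claw": 87},
  {"ax": 0,"ay": 0,"az": 0,"dx": -37.5,"dy": -1.2,"dz": 0,"claw": 87},
  {"ax": 0,"ay": 0,"az": 0,"dx": 0,"dy": 0,"dz": 0,"claw": 87},
])

```text
time_s: 16.2
tcp_pos: [0.5014, 0.1517, 0.1897]
ee_rot: [[0.128, -0.992, 0.001], [-0.992, -0.128, 0.001], [-0.001, -0.001, -1.0]]
wrist_force: [0.5, -0.3, -0.0]
gripper_width: 0.996
gripper_force: 0.0
```

```bash
python3 go.py .5017 .148 .0678 -172.93
python3 - <<'E'
from m import *
c=cam('top')
for o in lids(c):
    if o[5][1]<0: print(o[0],np.round(o[1:5],1),np.round(o[5],3),np.round(o[6],4))
E
```

```text
t 16.2 tcp [0.5014 0.1517 0.1897] yaw -172.66 tilt [0.0011 0.0008] j [ 34.6  14.5 -17.7  -0.  -57.6 -27.2] F [ 0.5 -0.3 -0. ] w 86.7 0.0
az 0.27 dx dy dz mm [  3.7   0.2 121.9]
blue [371.  208.8 232.    8.7] [ 0.544 -0.079  0.094] [ 0.544  -0.0792  0.092 ]
yellow [430.5 101.1  50.    4. ] [ 0.796 -0.233  0.023] [ 0.7726 -0.2159  0.092 ]
yellow [403.9 213.9 498.   13.7] [ 0.532 -0.147  0.09 ] [ 0.5314 -0.1471  0.092 ]
red [421.8 101.2  48.    4.1] [ 0.796 -0.212  0.024] [ 0.7728 -0.1972  0.092 ]
```

Yellow stands at (0.531, -0.147), within 3 mm of the centre of place 2. Next, red.

>>> play_rows([
  {"ax": 0,"ay": 0,"az": 0,"dx": 0,"dy": 0,"dz": 30,"claw": 87},
  {"ax": 0,"ay": 0,"az": 0,"dx": 0,"dy": 0,"dz": 30,"claw": 87},
  {"ax": 0,"ay": 0,"az": 0,"dx": 0,"dy": 0,"dz": 25,"claw": 87},
  {"ax": 0,"ay": 0,"az": 0,"dx": 0,"dy": 0,"dz": 20,"claw": 87},
  {"ax": 0,"ay": 0,"az": 0,"dx": 0,"dy": 0,"dz": 11,"claw": 87},
  {"ax": 0,"ay": 0,"az": 0,"dx": 0,"dy": 0,"dz": 6,"claw": 87},
  {"ax": 0,"ay": 0,"az": 0,"dx": 0,"dy": 0,"dz": 0,"claw": 75},
  {"ax": 0,"ay": 0,"az": 0,"dx": 0,"dy": 0,"dz": 0,"claw": 65},
  {"ax": 0,"ay": 0,"az": 0,"dx": 0,"dy": 0,"dz": 0,"claw": 58},
  {"ax": 0,"ay": 0,"az": 0,"dx": 0,"dy": 0,"dz": 0,"claw": 54},
  {"ax": 0,"ay": 0,"az": 0,"dx": 0,"dy": 0,"dz": 0,"claw": 50},
  {"ax": 0,"ay": 0,"az": 0,"dx": 0,"dy": 0,"dz": 0,"claw": 46},
  {"ax": 0,"ay": 0,"az": 0,"dx": 0,"dy": 0,"dz": 0,"claw": 40},
  {"ax": 0,"ay": 0,"az": 0,"dx": 0,"dy": 0,"dz": 0,"claw": 40},
  {"ax": 0,"ay": 0,"az": 0,"dx": 0,"dy": 0,"dz": 0,"claw": 40},
])

```text
time_s: 17.75
tcp_pos: [0.5017, 0.1484, 0.0678]
ee_rot: [[0.123, -0.992, 0.001], [-0.992, -0.123, 0.0], [-0.0, -0.001, -1.0]]
wrist_force: [0.4, -0.3, 1.5]
gripper_width: 0.543
gripper_force: 30.0
```

```bash
python3 go.py .5185 -.2205 .19 170.54
```

```text
t 17.75 tcp [0.5017 0.1484 0.0678] yaw -172.93 tilt [0.0007 0.0003] j [ 34.3  23.2 -26.    0.  -40.7 -27.2] F [ 0.4 -0.3  1.5] w 47.2 29.995004343800247
az 16.53 dx dy dz mm [ 361.1  -77.2 -122.2]
```

>>> play_rows([
  {"ax": 0,"ay": 0,"az": 0,"dx": 0,"dy": 0,"dz": -10,"claw": 40},
  {"ax": 0,"ay": 0,"az": 0,"dx": 0,"dy": 0,"dz": -25,"claw": 40},
  {"ax": 0,"ay": 0,"az": 0,"dx": 0,"dy": 0,"dz": -30,"claw": 40},
  {"ax": 0,"ay": 0,"az": 0,"dx": 0,"dy": 0,"dz": -30,"claw": 40},
  {"ax": 0,"ay": 0,"az": 0,"dx": 0,"dy": 0,"dz": -27,"claw": 40},
  {"ax": 0,"ay": 0,"az": 5.53,"dx": 0,"dy": 0,"dz": 0,"claw": 40},
  {"ax": 0,"ay": 0,"az": 5.5,"dx": 0,"dy": 0,"dz": 0,"claw": 40},
  {"ax": 0,"ay": 0,"az": 5.5,"dx": 0,"dy": 0,"dz": 0,"claw": 40},
  {"ax": 0,"ay": 0,"az": 0,"dx": 21,"dy": -5,"dz": 0,"claw": 40},
  {"ax": 0,"ay": 0,"az": 0,"dx": 37,"dy": -8,"dz": 0,"claw": 40},
  {"ax": 0,"ay": 0,"az": 0,"dx": 37,"dy": -8,"dz": 0,"claw": 40},
  {"ax": 0,"ay": 0,"az": 0,"dx": 37,"dy": -8,"dz": 0,"claw": 40},
  {"ax": 0,"ay": 0,"az": 0,"dx": 37,"dy": -8,"dz": 0,"claw": 40},
  {"ax": 0,"ay": 0,"az": 0,"dx": 37,"dy": -8,"dz": 0,"claw": 40},
  {"ax": 0,"ay": 0,"az": 0,"dx": 37,"dy": -8,"dz": 0,"claw": 40},
  {"ax": 0,"ay": 0,"az": 0,"dx": 37,"dy": -8,"dz": 0,"claw": 40},
  {"ax": 0,"ay": 0,"az": 0,"dx": 37,"dy": -8,"dz": 0,"claw": 40},
  {"ax": 0,"ay": 0,"az": 0,"dx": 27,"dy": -5,"dz": 0,"claw": 40},
  {"ax": 0,"ay": 0,"az": 0,"dx": 17,"dy": -3,"dz": 0,"claw": 40},
  {"ax": 0,"ay": 0,"az": 0,"dx": 0,"dy": 0,"dz": 0,"claw": 40},
])

```text
time_s: 19.75
tcp_pos: [0.5171, -0.2223, 0.1891]
ee_rot: [[-0.168, -0.986, -0.002], [-0.986, 0.168, 0.0], [-0.0, 0.002, -1.0]]
wrist_force: [0.8, 0.3, -1.9]
gripper_width: 0.542
gripper_force: 30.0
```

>>> play_rows([
  {"ax": 0,"ay": 0,"az": 0,"dx": 0,"dy": 0,"dz": 0,"claw": 40},
  {"ax": 0,"ay": 0,"az": 0,"dx": 0,"dy": 0,"dz": 0,"claw": 40},
])

```text
time_s: 19.95
tcp_pos: [0.5177, -0.2198, 0.1895]
ee_rot: [[-0.164, -0.986, -0.001], [-0.986, 0.164, 0.0], [-0.0, 0.001, -1.0]]
wrist_force: [0.4, -0.0, -2.6]
gripper_width: 0.547
gripper_force: 30.0
```

```bash
python3 go.py .5185 -.2205 .0678 170.54
```

```text
t 19.95 tcp [ 0.5177 -0.2198  0.1895] yaw 170.57 tilt [-0.0006  0.0004] j [ -6.5  18.2 -12.4  -0.  -59.4  -2.9] F [ 0.4 -0.  -2.6] w 47.6 29.995945980772376
az 0.03 dx dy dz mm [  0.5  -0.9 121.7]
```

>>> play_rows([
  {"ax": 0,"ay": 0,"az": 0,"dx": 0.5,"dy": -0.7,"dz": 25,"claw": 40},
  {"ax": 0,"ay": 0,"az": 0,"dx": 0,"dy": 0,"dz": 30,"claw": 40},
  {"ax": 0,"ay": 0,"az": 0,"dx": 0,"dy": 0,"dz": 25,"claw": 40},
  {"ax": 0,"ay": 0,"az": 0,"dx": 0,"dy": 0,"dz": 18,"claw": 40},
  {"ax": 0,"ay": 0,"az": 0,"dx": 0,"dy": 0,"dz": 10,"claw": 40},
  {"ax": 0,"ay": 0,"az": 0,"dx": 0,"dy": 0,"dz": 6,"claw": 40},
  {"ax": 0,"ay": 0,"az": 0,"dx": 0,"dy": 0,"dz": 3,"claw": 40},
  {"ax": 0,"ay": 0,"az": 0,"dx": 0,"dy": 0,"dz": 2,"claw": 40},
  {"ax": 0,"ay": 0,"az": 0,"dx": 0,"dy": 0,"dz": 1,"claw": 40},
  {"ax": 0,"ay": 0,"az": 0,"dx": 0,"dy": 0,"dz": 1,"claw": 40},
  {"ax": 0,"ay": 0,"az": 0,"dx": 0,"dy": 0,"dz": 1,"claw": 40},
  {"ax": 0,"ay": 0,"az": 0,"dx": 0,"dy": 0,"dz": 0,"claw": 40},
  {"ax": 0,"ay": 0,"az": 0,"dx": 0,"dy": 0,"dz": 0,"claw": 40},
])

```text
time_s: 21.25
tcp_pos: [0.5189, -0.2213, 0.0679]
ee_rot: [[-0.164, -0.986, 0.001], [-0.986, 0.164, -0.0], [0.0, -0.001, -1.0]]
wrist_force: [0.1, 0.7, -1.3]
gripper_width: 0.546
gripper_force: 30.0
```

>>> play_rows([
  {"ax": 0,"ay": 0,"az": 0,"dx": 0,"dy": 0,"dz": 0.2,"claw": 52},
  {"ax": 0,"ay": 0,"az": 0,"dx": 0,"dy": 0,"dz": 0,"claw": 60},
  {"ax": 0,"ay": 0,"az": 0,"dx": 0,"dy": 0,"dz": 0,"claw": 75},
  {"ax": 0,"ay": 0,"az": 0,"dx": 0,"dy": 0,"dz": 0,"claw": 87},
  {"ax": 0,"ay": 0,"az": 0,"dx": 0,"dy": 0,"dz": 0,"claw": 87},
  {"ax": 0,"ay": 0,"az": 0,"dx": 0,"dy": 0,"dz": -15,"claw": 87},
  {"ax": 0,"ay": 0,"az": 0,"dx": 0,"dy": 0,"dz": -35,"claw": 87},
  {"ax": 0,"ay": 0,"az": 0,"dx": 0,"dy": 0,"dz": -40,"claw": 87},
  {"ax": 0,"ay": 0,"az": 0,"dx": 0,"dy": 0,"dz": -32,"claw": 87},
  {"ax": 0,"ay": 0,"az": -8.27,"dx": 0,"dy": 0,"dz": 0,"claw": 87},
  {"ax": 0,"ay": 0,"az": -8.27,"dx": 0,"dy": 0,"dz": 0,"claw": 87},
  {"ax": 0,"ay": 0,"az": 0,"dx": -37.3,"dy": -3.4,"dz": 0,"claw": 87},
  {"ax": 0,"ay": 0,"az": 0,"dx": -37.3,"dy": -3.4,"dz": 0,"claw": 87},
  {"ax": 0,"ay": 0,"az": 0,"dx": -37.3,"dy": -3.4,"dz": 0,"claw": 87},
  {"ax": 0,"ay": 0,"az": 0,"dx": -37.3,"dy": -3.4,"dz": 0,"claw": 87},
  {"ax": 0,"ay": 0,"az": 0,"dx": -37.3,"dy": -3.4,"dz": 0,"claw": 87},
  {"ax": 0,"ay": 0,"az": 0,"dx": -37.3,"dy": -3.4,"dz": 0,"claw": 87},
  {"ax": 0,"ay": 0,"az": 0,"dx": -37.3,"dy": -3.4,"dz": 0,"claw": 87},
  {"ax": 0,"ay": 0,"az": 0,"dx": -37.3,"dy": -3.4,"dz": 0,"claw": 87},
  {"ax": 0,"ay": 0,"az": 0,"dx": 0,"dy": 0,"dz": 0,"claw": 87},
])

```text
time_s: 23.25
tcp_pos: [0.509, 0.0817, 0.1896]
ee_rot: [[0.128, -0.992, 0.001], [-0.992, -0.128, 0.001], [-0.001, -0.001, -1.0]]
wrist_force: [0.8, -0.6, -0.7]
gripper_width: 0.996
gripper_force: 0.0
```

```bash
python3 go.py .509 .078 .0678 -172.93
python3 - <<'E'
from m import *
c=cam('top')
for o in lids(c):
    if o[5][1]<0: print(o[0],np.round(o[1:5],1),np.round(o[5],3),np.round(o[6],4))
E
```

```text
t 23.25 tcp [0.509  0.0817 0.1896] yaw -172.65 tilt [0.0011 0.0007] j [ 27.2  13.8 -18.8  -0.  -57.3 -19.8] F [ 0.8 -0.6 -0.7] w 86.6 0.0
az 0.28 dx dy dz mm [  3.7   0.5 121.8]
blue [370.9 208.7 232.    8.9] [ 0.544 -0.079  0.092] [ 0.544  -0.0791  0.092 ]
yellow [430.5 101.1  50.    4. ] [ 0.796 -0.232  0.024] [ 0.7726 -0.2159  0.092 ]
yellow [404.2 214.1 467.   13.6] [ 0.531 -0.148  0.09 ] [ 0.5309 -0.1478  0.092 ]
red [421.7 101.3  47.    4.1] [ 0.794 -0.211  0.029] [ 0.7727 -0.1971  0.092 ]
red [439.2 218.6 417.   12.3] [ 0.519 -0.219  0.097] [ 0.5197 -0.2199  0.092 ]
```

Red is centred in place 3. Last, green.

>>> play_rows([
  {"ax": 0,"ay": 0,"az": 0,"dx": 0,"dy": 0,"dz": 30,"claw": 87},
  {"ax": 0,"ay": 0,"az": 0,"dx": 0,"dy": 0,"dz": 30,"claw": 87},
  {"ax": 0,"ay": 0,"az": 0,"dx": 0,"dy": 0,"dz": 25,"claw": 87},
  {"ax": 0,"ay": 0,"az": 0,"dx": 0,"dy": 0,"dz": 20,"claw": 87},
  {"ax": 0,"ay": 0,"az": 0,"dx": 0,"dy": 0,"dz": 11,"claw": 87},
  {"ax": 0,"ay": 0,"az": 0,"dx": 0,"dy": 0,"dz": 6,"claw": 87},
  {"ax": 0,"ay": 0,"az": 0,"dx": 0,"dy": 0,"dz": 0,"claw": 75},
  {"ax": 0,"ay": 0,"az": 0,"dx": 0,"dy": 0,"dz": 0,"claw": 65},
  {"ax": 0,"ay": 0,"az": 0,"dx": 0,"dy": 0,"dz": 0,"claw": 58},
  {"ax": 0,"ay": 0,"az": 0,"dx": 0,"dy": 0,"dz": 0,"claw": 54},
  {"ax": 0,"ay": 0,"az": 0,"dx": 0,"dy": 0,"dz": 0,"claw": 50},
  {"ax": 0,"ay": 0,"az": 0,"dx": 0,"dy": 0,"dz": 0,"claw": 46},
  {"ax": 0,"ay": 0,"az": 0,"dx": 0,"dy": 0,"dz": 0,"claw": 40},
  {"ax": 0,"ay": 0,"az": 0,"dx": 0,"dy": 0,"dz": 0,"claw": 40},
  {"ax": 0,"ay": 0,"az": 0,"dx": 0,"dy": 0,"dz": 0,"claw": 40},
])

```text
time_s: 24.8
tcp_pos: [0.5088, 0.0783, 0.0675]
ee_rot: [[0.123, -0.992, -0.0], [-0.992, -0.123, -0.0], [0.0, 0.0, -1.0]]
wrist_force: [-0.9, 0.2, 3.4]
gripper_width: 0.541
gripper_force: 30.0
```

```bash
python3 go.py .5072 -.289 .19 170.54
```

```text
t 24.8 tcp [0.5088 0.0783 0.0675] yaw -172.92 tilt [-0.0001 -0.0001] j [ 26.8  22.6 -27.2   0.  -40.2 -19.8] F [-0.9  0.2  3.4] w 47.1 29.999529607594013
az 16.54 dx dy dz mm [ 362.6  -58.8 -122.5]
```

>>> play_rows([
  {"ax": 0,"ay": 0,"az": 0,"dx": 0,"dy": 0,"dz": -10,"claw": 40},
  {"ax": 0,"ay": 0,"az": 0,"dx": 0,"dy": 0,"dz": -25,"claw": 40},
  {"ax": 0,"ay": 0,"az": 0,"dx": 0,"dy": 0,"dz": -30,"claw": 40},
  {"ax": 0,"ay": 0,"az": 0,"dx": 0,"dy": 0,"dz": -30,"claw": 40},
  {"ax": 0,"ay": 0,"az": 0,"dx": 0,"dy": 0,"dz": -27,"claw": 40},
  {"ax": 0,"ay": 0,"az": 5.54,"dx": 0,"dy": 0,"dz": 0,"claw": 40},
  {"ax": 0,"ay": 0,"az": 5.5,"dx": 0,"dy": 0,"dz": 0,"claw": 40},
  {"ax": 0,"ay": 0,"az": 5.5,"dx": 0,"dy": 0,"dz": 0,"claw": 40},
  {"ax": 0,"ay": 0,"az": 0,"dx": 21,"dy": -4,"dz": 0,"claw": 40},
  {"ax": 0,"ay": 0,"az": 0,"dx": 37,"dy": -6,"dz": 0,"claw": 40},
  {"ax": 0,"ay": 0,"az": 0,"dx": 37,"dy": -6,"dz": 0,"claw": 40},
  {"ax": 0,"ay": 0,"az": 0,"dx": 37,"dy": -6,"dz": 0,"claw": 40},
  {"ax": 0,"ay": 0,"az": 0,"dx": 37,"dy": -6,"dz": 0,"claw": 40},
  {"ax": 0,"ay": 0,"az": 0,"dx": 37,"dy": -6,"dz": 0,"claw": 40},
  {"ax": 0,"ay": 0,"az": 0,"dx": 37,"dy": -6,"dz": 0,"claw": 40},
  {"ax": 0,"ay": 0,"az": 0,"dx": 37,"dy": -6,"dz": 0,"claw": 40},
  {"ax": 0,"ay": 0,"az": 0,"dx": 37,"dy": -6,"dz": 0,"claw": 40},
  {"ax": 0,"ay": 0,"az": 0,"dx": 28,"dy": -4,"dz": 0,"claw": 40},
  {"ax": 0,"ay": 0,"az": 0,"dx": 17.5,"dy": -3,"dz": 0,"claw": 40},
  {"ax": 0,"ay": 0,"az": 0,"dx": 0,"dy": 0,"dz": 0,"claw": 40},
])

```text
time_s: 26.8
tcp_pos: [0.507, -0.291, 0.1892]
ee_rot: [[-0.168, -0.986, -0.0], [-0.986, 0.168, -0.0], [0.0, 0.0, -1.0]]
wrist_force: [0.1, -0.2, -1.4]
gripper_width: 0.547
gripper_force: 30.0
```

>>> play_rows([
  {"ax": 0,"ay": 0,"az": 0,"dx": 0,"dy": 0,"dz": 0,"claw": 40},
  {"ax": 0,"ay": 0,"az": 0,"dx": 0,"dy": 0,"dz": 0,"claw": 40},
])

```text
time_s: 27.0
tcp_pos: [0.5073, -0.2882, 0.1894]
ee_rot: [[-0.164, -0.986, -0.0], [-0.986, 0.164, 0.0], [-0.0, 0.0, -1.0]]
wrist_force: [0.2, -0.3, -1.3]
gripper_width: 0.547
gripper_force: 30.0
```

```bash
python3 go.py .5072 -.289 .0676 170.54
```

```text
t 27.0 tcp [ 0.5073 -0.2882  0.1894] yaw 170.57 tilt [-0.0001  0.0003] j [-13.7  20.2  -9.5  -0.  -60.3   4.3] F [ 0.2 -0.3 -1.3] w 47.6 29.999757972545922
az 0.03 dx dy dz mm [  0.8   0.  121.8]
```

>>> play_rows([
  {"ax": 0,"ay": 0,"az": 0,"dx": 0.5,"dy": 0,"dz": 25,"claw": 40},
  {"ax": 0,"ay": 0,"az": 0,"dx": 0,"dy": 0,"dz": 30,"claw": 40},
  {"ax": 0,"ay": 0,"az": 0,"dx": 0,"dy": 0,"dz": 25,"claw": 40},
  {"ax": 0,"ay": 0,"az": 0,"dx": 0,"dy": 0,"dz": 18,"claw": 40},
  {"ax": 0,"ay": 0,"az": 0,"dx": 0,"dy": 0,"dz": 10,"claw": 40},
  {"ax": 0,"ay": 0,"az": 0,"dx": 0,"dy": 0,"dz": 6,"claw": 40},
  {"ax": 0,"ay": 0,"az": 0,"dx": 0,"dy": 0,"dz": 3,"claw": 40},
  {"ax": 0,"ay": 0,"az": 0,"dx": 0,"dy": 0,"dz": 2,"claw": 40},
  {"ax": 0,"ay": 0,"az": 0,"dx": 0,"dy": 0,"dz": 1,"claw": 40},
  {"ax": 0,"ay": 0,"az": 0,"dx": 0,"dy": 0,"dz": 1,"claw": 40},
  {"ax": 0,"ay": 0,"az": 0,"dx": 0,"dy": 0,"dz": 0.8,"claw": 40},
  {"ax": 0,"ay": 0,"az": 0,"dx": 0,"dy": 0,"dz": 0,"claw": 40},
  {"ax": 0,"ay": 0,"az": 0,"dx": 0,"dy": 0,"dz": 0,"claw": 40},
])

```text
time_s: 28.3
tcp_pos: [0.5074, -0.2895, 0.0677]
ee_rot: [[-0.165, -0.986, 0.0], [-0.986, 0.165, -0.0], [0.0, -0.0, -1.0]]
wrist_force: [1.0, 0.6, -1.2]
gripper_width: 0.546
gripper_force: 30.0
```

>>> play_rows([
  {"ax": 0,"ay": 0,"az": 0,"dx": 0,"dy": 0,"dz": 0.2,"claw": 52},
  {"ax": 0,"ay": 0,"az": 0,"dx": 0,"dy": 0,"dz": 0,"claw": 60},
  {"ax": 0,"ay": 0,"az": 0,"dx": 0,"dy": 0,"dz": 0,"claw": 75},
  {"ax": 0,"ay": 0,"az": 0,"dx": 0,"dy": 0,"dz": 0,"claw": 87},
  {"ax": 0,"ay": 0,"az": 0,"dx": 0,"dy": 0,"dz": 0,"claw": 87},
  {"ax": 0,"ay": 0,"az": 0,"dx": 0,"dy": 0,"dz": -15,"claw": 87},
  {"ax": 0,"ay": 0,"az": 0,"dx": 0,"dy": 0,"dz": -35,"claw": 87},
  {"ax": 0,"ay": 0,"az": 0,"dx": 0,"dy": 0,"dz": -40,"claw": 87},
  {"ax": 0,"ay": 0,"az": 0,"dx": 0,"dy": 0,"dz": -32,"claw": 87},
  {"ax": 0,"ay": 0,"az": 0,"dx": -40,"dy": 0,"dz": 0,"claw": 87},
  {"ax": 0,"ay": 0,"az": 0,"dx": -40,"dy": 0,"dz": 0,"claw": 87},
  {"ax": 0,"ay": 0,"az": 0,"dx": -40,"dy": 0,"dz": 0,"claw": 87},
  {"ax": 0,"ay": 0,"az": 0,"dx": -40,"dy": 0,"dz": 0,"claw": 87},
  {"ax": 0,"ay": 0,"az": 0,"dx": -40,"dy": 0,"dz": 0,"claw": 87},
  {"ax": 0,"ay": 0,"az": 0,"dx": -40,"dy": 0,"dz": 0,"claw": 87},
  {"ax": 0,"ay": 0,"az": 0,"dx": -40,"dy": 0,"dz": 0,"claw": 87},
  {"ax": 0,"ay": 0,"az": 0,"dx": -40,"dy": 0,"dz": 0,"claw": 87},
  {"ax": 0,"ay": 0,"az": 0,"dx": -30,"dy": 0,"dz": 0,"claw": 87},
  {"ax": 0,"ay": 0,"az": 0,"dx": 0,"dy": 0,"dz": 0,"claw": 87},
  {"ax": 0,"ay": 0,"az": 0,"dx": 0,"dy": 0,"dz": 0,"claw": 87},
])

```text
time_s: 30.3
tcp_pos: [0.5647, 0.0562, 0.1892]
ee_rot: [[-0.163, -0.987, -0.001], [-0.987, 0.163, -0.0], [0.0, 0.0, -1.0]]
wrist_force: [0.2, -1.0, -0.1]
gripper_width: 0.999
gripper_force: 0.0
```

Run:
```python
from m import *
c=cam('top','end.png')
for o in lids(c):
    if o[5][1]<0: print(o[0],np.round(o[1:5],1),np.round(o[5],3),np.round(o[6],4))
```

```text
blue [371.1 208.6 237.    8.9] [ 0.544 -0.079  0.094] [ 0.5442 -0.0794  0.092 ]
yellow [430.5 101.1  50.    4. ] [ 0.796 -0.232  0.024] [ 0.7726 -0.2159  0.092 ]
yellow [404.  214.6 449.   13.1] [ 0.529 -0.146  0.097] [ 0.5299 -0.1474  0.092 ]
red [421.8 101.3  47.    4.1] [ 0.795 -0.212  0.025] [ 0.7727 -0.1972  0.092 ]
red [439.4 218.9 417.   12.1] [ 0.519 -0.22   0.092] [ 0.5191 -0.2202  0.092 ]
green [474.1 224.5 154.    8.3] [ 0.505 -0.29   0.095] [ 0.5056 -0.2915  0.092 ]
```

View pics/end.png

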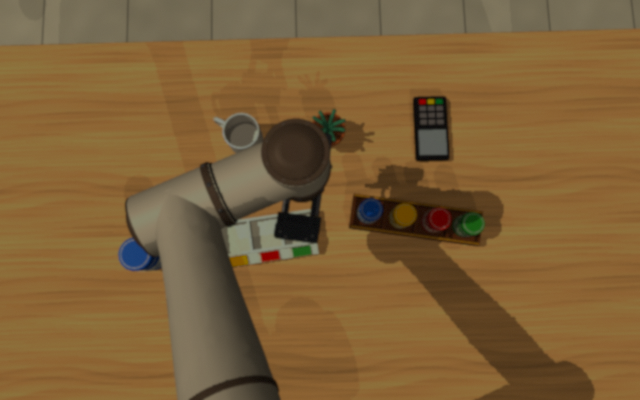

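The final view shows blue (371,209), yellow (404,214), red (439,219) and green (474,225) upright in the display rack, with the lids at about 92 mm. The mug, plant and terminal have not moved.

```bash
python3 -c "
from station import *
print(finish_job())"
```

```text
the job is handed in; nothing more can be done
None
```

All four tins stand upright in the display rack in their original order (blue, yellow, red, green from the left), the mug, plant and terminal are untouched, and the job was handed in at about 30 s.

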